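# Hang the test basket on the dipping tester

### The job

Take the six-tube test basket by its grip bar, carry it to the dipping tester and push the mouth of its safety hook onto the pin in the fork of the tester's arm until the sprung latch flips shut behind the pin. Leave the basket hanging still from the pin above the glass dish, latched and let go, and do not disturb the dish or knock over the glassware around.

Things in the scene. Friction and masses are not known exactly. Their poses are not given: they have to be found in the camera images.
- basket: Loose six-tube test basket, 0.3 to 0.55 kg, 193 mm tall. Origin: centre of its underside; z up, +x the side where its hook's mouth opens, -x the grip bar's side. Two white discs 84 mm across (undersides at z 0 and 67, tops 7 and 74 mm), glass tubes between; above, a flat shank (18 mm in x, 12 in y) and a steel hook of 12 mm plate in the x-z plane, x -20 to 20, z 128 to 192 mm.
- grip (a point): Middle of the basket's upright steel grip bar: basket x -40, z 122 mm. Bar 10 mm thick in y (pinch it across y), 14 mm in x, 62 mm high (z 90 to 152), 24 mm behind the shank, its ends joined to it by 8 mm links. The hook stands so close that a hand pointing straight down would strike it: lean 30 to 45 degrees, fingers pointing down and towards +x. Axes as the basket.
- mouth (a point): Middle of the hook's mouth: basket x 15.5, z 150.5 mm. The mouth faces +x and is 21 mm high: below it the flat lip (top at z 140 mm, nose ending at x 20.5), above it the hook's point (x 11 to 20, ending at z 161 mm). Axes as the basket.
- seat (a point): Where the pin's centre lies when fully home in the hook's bowl: basket x 0, z 177 mm, 26.5 mm higher than the middle of the mouth. The bowl is the round top of the throat, 11 mm radius about x 0, z 172 mm; the throat's back wall is at x -11 mm. So the pin goes in through the mouth, then the hook is lowered over it. Axes as the basket.
- latch (a joint): Sprung latch of the hook: a 28 mm steel tongue hinged at the lip (basket x 13, z 138 mm), rising to just behind the point. 0 = shut; it opens only inwards (-x and down), to 1.2 rad. The pin entering at mid-mouth swings it about 1 rad against some 6 to 10 N, the fork giving back meanwhile; when the pin has risen some 20 mm into the bowl it springs back to 0 below the pin.
- pin (a point): Centre of the 12 mm cross pin in the tester's fork, 280 to 310 mm above the bench. y along the pin, +x from the fork's open end to the column, z up. Cheeks 38 mm apart inside, 8 mm thick, 10 mm above, below and in front (-x) of the pin; fork root 45 mm behind. The fork's shank rides on a buffer spring: pushed to +x it gives, from 2 N, 14 mm at 7.6 N, then is solid; else rigid.
- tester: Dipping tester, fixed to the bench: grey base plate (300 x 170 x 10 mm, from 85 mm in front of the pin to 215 mm behind it), a column of two upright steel guide rods, 373 mm tall, 165 mm behind the pin, white motor box at its foot. Origin on the bench straight below the pin; x as for the pin.
- lift (a joint): Height of the tester's arm on its column, 0 to 0.03 m; the drive is self-locking, it stays where it is. The pin is 280 mm above the bench at 0.
- dish: Loose glass dish, 100 mm across, 70 mm tall, standing on the base plate below the pin (rim 80 mm above the bench). Origin: centre of its underside, z up.
- flask: Stoppered conical flask, 76 mm across, 125 mm tall, standing on the bench. Origin: underside, z up.
- round_flask: Stoppered round flask, 80 mm across, 146 mm tall, standing on the bench. Origin: underside, z up.
- measuring_cylinder: Glass measuring cylinder on a plastic foot, 64 mm across the foot, 175 mm tall. Origin: underside, z up.
- weighing_jar: Lidded glass weighing jar, 60 mm across, 71 mm tall. Origin: underside, z up.
Things that resemble listed ones, but are neither listed nor needed, are in the scene too. What is shaped like the basket but green or red is not meant.

How it is judged:
At the end, for the whole second after the job is handed in: The pin lies in the bowl of the hook (within 7 mm in x and 6 mm in z of the seat), the latch is shut behind it (under 0.15 rad), and the basket hangs upright (within 0.2 rad) and still (under 0.05 m/s and 0.4 rad/s), let go (value of joint latch below 0.15 rad and x of pin in the frame of basket between -0.007 and 0.007 m and y of pin in the frame of basket between -0.02 and 0.02 m and z of pin in the frame of basket between 0.171 and 0.183 m and angle between basket's own z axis and vertical below 0.2 rad and linear speed of basket below 0.05 m/s and angular speed of basket below 0.4 rad/s); the robot touches nothing.
It fails at once if the dish under the fork is shifted by more than 30 mm (distance of dish from where it was at the start of the episode above 0.03 m).
It fails at once if the dish or other glassware is knocked over (angle between any of dish, flask, round_flask, measuring_cylinder, weighing_jar's own z axis and vertical above 0.5 rad).
It also fails if it takes over 58 s, if anything falls off the work surface, if the arm or the gripper's body presses on something with over 40 N, if the wrist force passes 120 N, or if a joint passes its speed limit or range.

### The arm

A 6-joint arm with a two-finger parallel gripper is mounted at the origin on the work surface. World frame = base frame: x ahead of the robot, y to its left, z up, the work surface at z = 0. Lengths are in m, angles in rad, forces in N, time in s.
With the tool pointing down it reaches from about 0.25 to 0.775 m from the base axis. Payload 4 kg.
Tool frame: the origin (TCP) lies midway between the tips of the shut fingers; the grasp point (between the pads) lies 19 mm behind it; z points along the fingers, y is the direction in which the jaws open and shut (so a half turn about z gives the same grasp; the last joint's range is limited). The gripper opens to 94 mm and grips with 3 to 60 N. Pads are 16 mm wide; open, the fingers measure 119 mm over their backs; the gripper's body (75 mm by 177 mm) begins 78 mm behind the grasp point.
Start: joints at [0.997, 0.087, 1.371, -0, 1.684, -0.103], TCP at [0.249, 0.49, 0.181] pointing down, gripper open.
Joint ranges: [-3.1, 3.1], [-0.76, 2.03], [0.27, 2.55], [-1.08, 4.22], [0.17, 2.65], [-2.57, 2.57]. Speed limits (rad/s): [2.79, 2.79, 3.14, 3.14, 3.14, 3.14].

### API

Orientations are given as [roll, pitch, yaw] about the fixed x, y, z axes, in that order (R = Rz(yaw) Ry(pitch) Rx(roll)).
In Python, from bench import robot, cams gives the robot as it stands.
- The arm moves only by the tool step_arm, never from a script. Its argument "plan" is a list that holds one entry, the list of rows, each a list of 5 numbers: the shift along the world's x, y, z in mm, then the turn about the world's z in rad, then the opening in per cent of the stroke, from 0 (shut) to 100 (fully open). In form: [[[tx, ty, tz, turn, fingers], ...]]. A call has 1 to 8 rows; each row is the pose to reach, as a shift and turn from the pose commanded when the call began; what a row does not reach only later rows make up. A row lasts 1/12 s, in which the tool goes at most 41.7 mm and 7.16 degrees, less where a joint would pass 70% of its speed; a pose out of reach is approached as far as the arm can. A call with a gripper value outside its range is refused whole. The fingers move at their own pace and stop on an object; the grip force is fixed at half the most. Time passes only in rows, so rows that repeat a pose let the fingers close. It gives the time, the measured TCP pose, the force and the opening at its end, in the units of the state.
- robot.get_obs(): the state, without advancing time (a new reading comes with each control period).
- cams.snapshot(name): name is "scene" or "top"; returns a dict with "frame" (480x640x3 uint8, red, green, blue), "camera_matrix" (3x3 intrinsics, pixels), "k1" (the pictures are not rectified: a ray, as slopes to the right and down, at radius r is drawn at 1 + k1 r^2 times it, then the intrinsics apply), "origin" and "attitude" of the camera in the world. Camera axes: x right, y down, z forward; pixel columns grow to the right and rows downward; lengths in m; the calibration is good to about 2 mm. A picture is of the moment at which its call begins. There is no depth.
- robot.close_job(): hands the job in, once; it reports no verdict.
The state is a dict: "time": time; "joint_positions": joint angles; "qvel": joint speeds; "joint_torque": joint torques, N m; "tool_pos": TCP position; "ee_rot": TCP orientation; "wrist_force": force on the tool from outside, world axes, zero at the start; "wrist_torque": the same for the moment, N m; "width": finger opening in m.
Only numpy, scipy, OpenCV 4.12 (cv2) and the standard library are available. Lean on these libraries where they do the work, as an engineer would, in place of code of your own. Each camera call takes 0.05 s, during which the arm holds its last target. There are 200 camera calls.

## Working session

There is one attempt and no reset: what is moved stays moved. The work goes in short steps, Python scripts to look and compute and a tool call to move; the robot and the scene stay as the last step left them, time stands still between calls to the robot, and variables do not carry over. Pictures are saved under pics/ and viewed, about 8 in all and at most 12, crops included, and the job is handed in when it is done.

Besides the shell and the picture viewer there is one more tool, called after ">>>" as name(argument=value, ...) on one line, values as JSON. step_arm: Moves the arm, as the interface text tells. Its arguments: {"type":"object","properties":{"plan":{"type":"array"}},"required":["plan"]}

```bash
mkdir -p pics; cat > h.py <<'E'
import numpy as np, cv2
from bench import robot, cams
from scipy.spatial.transform import Rotation as R
def snap(n,f=None):
    s=cams.snapshot(n)
    if f: cv2.imwrite('pics/'+f,s['frame'][:,:,::-1])
    return s
def rot(s):
    a=np.array(s['attitude'],float)
    return a if a.shape==(3,3) else R.from_euler('xyz',a).as_matrix()
def ray(s,u,v):
    K=np.array(s['camera_matrix']);d=np.array([s['k1'],0,0,0,0],float)
    p=cv2.undistortPoints(np.array([[[u,v]]],float),K,d)[0,0]
    w=rot(s)@np.array([p[0],p[1],1]);return np.array(s['origin']),w/np.linalg.norm(w)
def onz(s,u,v,z):
    o,d=ray(s,u,v);return o+d*(z-o[2])/d[2]
def tri(s1,p1,s2,p2):
    o1,d1=ray(s1,*p1);o2,d2=ray(s2,*p2)
    t=np.linalg.lstsq(np.c_[d1,-d2],o2-o1,rcond=None)[0]
    a=o1+t[0]*d1;b=o2+t[1]*d2;return (a+b)/2,np.linalg.norm(a-b)
def proj(s,P):
    K=np.array(s['camera_matrix']);d=np.array([s['k1'],0,0,0,0],float);M=rot(s).T
    return cv2.projectPoints(np.atleast_2d(P).astype(float),cv2.Rodrigues(M)[0],-M@np.array(s['origin']),K,d)[0][:,0]
E
python3 - <<'E'
from h import *
for n in('scene','top'):
    s=snap(n,n+'0.png');print({k:v for k,v in s.items() if k!='frame'})
print(robot.get_obs())
E
```

```text
{'camera_matrix': array([[518.70847684,   0.        , 320.46281451],
       [  0.        , 518.70847684, 248.39417494],
       [  0.        ,   0.        ,   1.        ]]), 'k1': -0.15569921090679895, 'origin': array([1.54729145, 0.1928896 , 1.0755189 ]), 'attitude': array([-2.29236227, -0.0164013 ,  1.80684656])}
{'camera_matrix': array([[536.9166566 ,   0.        , 326.62845876],
       [  0.        , 536.9166566 , 243.3464882 ],
       [  0.        ,   0.        ,   1.        ]]), 'k1': -0.05809542520472054, 'origin': array([ 0.26797804, -0.01772997,  1.62684734]), 'attitude': array([-2.94993589,  0.01295115, -1.55670329])}
{'time': 0.1, 'joint_positions': array([ 9.96880788e-01,  8.79254610e-02,  1.37208125e+00, -1.40946145e-05,
        1.68361580e+00, -1.03104557e-01]), 'qvel': array([-0.00061036, -0.00119263, -0.00271679, -0.000242  ,  0.00070278,
       -0.00062866]), 'joint_torque': array([ 2.41408175e-03, -3.41251409e+01, -3.03302515e+01,  7.19725876e-02,
        3.03570286e-02, -8.00626049e-05]), 'tool_pos': array([0.24920045, 0.48969745, 0.18000813]), 'ee_rot': array([-3.13957214e+00, -1.94982881e-04,  2.67077990e+00]), 'wrist_force': array([0.06866548, 0.44776466, 1.13584142]), 'wrist_torque': array([-0.06969421, -0.08943286,  0.01586878]), 'width': 0.09347410170313417}
```

View pics/scene0.png

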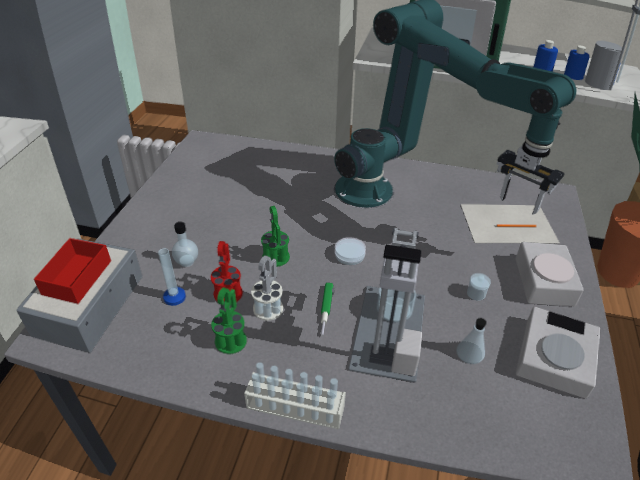

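View pics/top0.png

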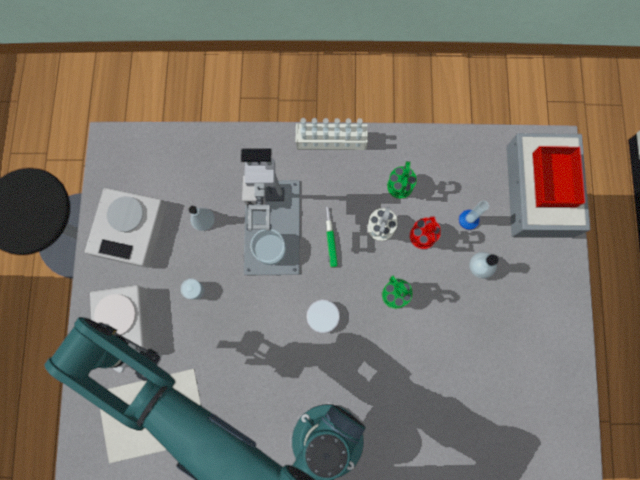

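The scene view shows the white basket at about (267,295) and the tester at about (395,310). In the top view they are at (382,223) and (265,230). Next I'll crop in closer.

```bash
python3 - <<'E'
import cv2,numpy as np
s=cv2.imread('pics/scene0.png');t=cv2.imread('pics/top0.png')
c=lambda i,x,y,w,h,k:cv2.resize(i[y:y+h,x:x+w],None,fx=k,fy=k,interpolation=cv2.INTER_CUBIC)
# each tile 400 wide 300 high
a=np.hstack([c(s,235,250,66,75,6)[:, :396],c(t,350,190,66,75,6)])
cv2.imwrite('pics/c1.png',a)
b=np.hstack([c(s,345,225,100,150,4),c(t,230,140,100,150,4)])
cv2.imwrite('pics/c2.png',b)
E
```

```text
(no output)
```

View pics/c1.png

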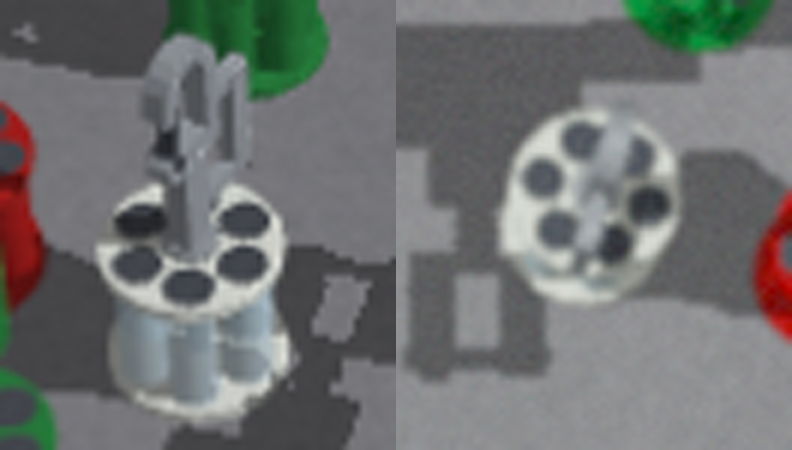

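View pics/c2.png

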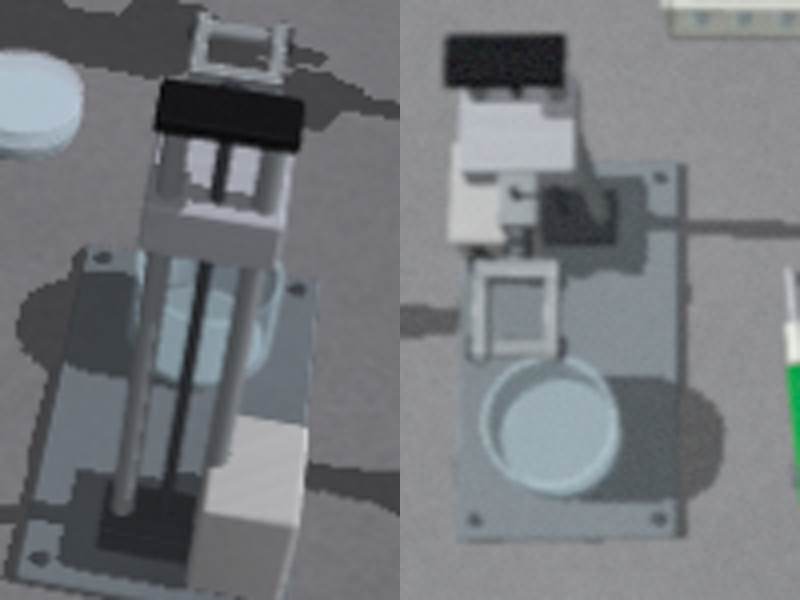

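```bash
python3 - <<'E'
from h import *
s=snap('scene','s1.png');t=snap('top','t1.png')
f=lambda ox,oy,k,x,y:(ox+(x+.5)/k-.5,oy+(y+.5)/k-.5)
c=tri(s,f(235,250,6,191,243),t,f(350,190,6,597-396,191.5));print('disc top',c)
pin=tri(s,f(345,225,4,243,33),t,f(230,140,4,517-400,350));print('pin',pin)
r=tri(s,f(345,225,4,235,72),t,f(230,140,4,515-400,267));print('root',r)
L=tri(s,f(345,225,4,278,37),t,f(230,140,4,480-400,352));print('left',L)
Rr=tri(s,f(345,225,4,205,27),t,f(230,140,4,553-400,350));print('right',Rr)
# base plate corners top view z=.01
for p in((457,538),(683,536),(683,165)): print('plate',onz(t,*f(230,140,4,p[0]-400,p[1]),.01))
# axis projection
for z in (0,.074,.152,.192):
  P=np.r_[c[0][:2],z]; print(z,proj(s,P)[0],proj(t,P)[0])
c1=lambda i,x,y,w,h,k:cv2.resize(i[y:y+h,x:x+w,::-1],None,fx=k,fy=k,interpolation=cv2.INTER_CUBIC)
A=c1(s['frame'],247,250,40,50,10);B=c1(t['frame'],362,200,40,50,10)
cv2.imwrite('pics/c3.png',cv2.convertScaleAbs(np.hstack([A,B]),alpha=1.3,beta=-20))
E
```

```text
disc top (array([ 0.63691422, -0.15916452,  0.07332128]), np.float64(0.0018255717436607426))
pin (array([0.56777673, 0.17887202, 0.2877766 ]), np.float64(0.0027436522863373758))
root (array([0.61948545, 0.17950097, 0.30008043]), np.float64(0.0007947099632645145))
left (array([0.56623648, 0.20120186, 0.28815399]), np.float64(4.163219156067346e-05))
right (array([0.56800251, 0.15579168, 0.28777896]), np.float64(0.0028566508368792778))
plate [0.48303448 0.25826658 0.01      ]
plate [0.48680846 0.08605661 0.01      ]
plate [0.78048737 0.09298464 0.01      ]
0 [267.53302703 308.41325272] [380.66626943 227.01200249]
0.074 [266.06432948 289.86563171] [382.80339354 221.51921885]
0.152 [264.42386279 268.78952914] [385.27626853 215.16134347]
0.192 [263.5440539  257.32392517] [386.64315004 211.64603504]
```

View pics/c3.png

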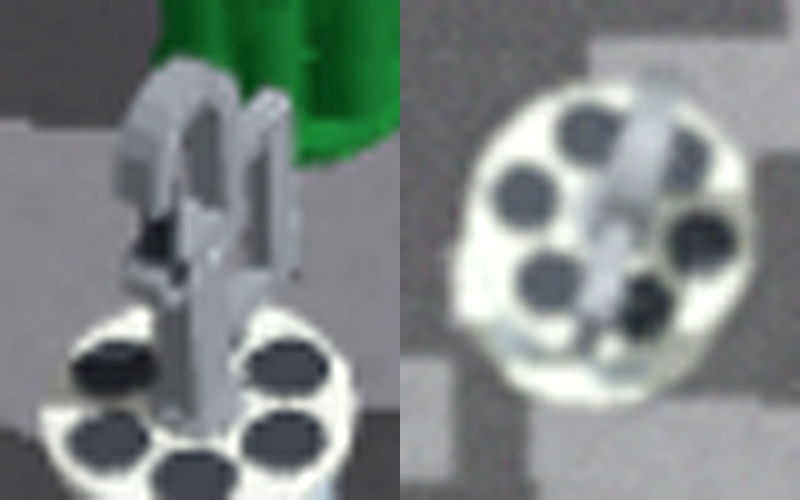

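```bash
python3 - <<'E'
from h import *
s=snap('scene');t=snap('top')
f=lambda ox,oy,k,x,y:(ox+(x+.5)/k-.5,oy+(y+.5)/k-.5)
print('bartop',tri(s,f(247,250,10,273,100),t,f(362,200,10,203,285)))
c=np.array([.637,-.159,0])
for yaw in (-8,-12,-16,-20,-25,-30):
  M=R.from_euler('z',yaw,degrees=True).as_matrix()
  q=np.array([[-.047,0,.152],[-.033,0,.152],[-.02,0,.172],[0,0,.192],[.02,0,.172],[.0205,0,.14]])@M.T+c
  print(yaw,((proj(s,q)-[247,250])*10+4.5).round().astype(int).tolist(),((proj(t,q)-[362,200])*10+4.5+[400,0]).round().astype(int).tolist())
E
```

```text
bartop (array([ 0.5987371 , -0.14740565,  0.15343029]), np.float64(0.003530248127934875))
-8 [[258, 79], [235, 113], [209, 87], [170, 78], [140, 186], [147, 277]] [[615, 317], [621, 268], [634, 207], [650, 121], [653, 70], [642, 97]]
-12 [[269, 83], [242, 115], [214, 89], [170, 78], [135, 184], [142, 276]] [[603, 314], [613, 267], [629, 207], [650, 121], [658, 71], [647, 98]]
-16 [[279, 87], [250, 118], [218, 90], [170, 78], [130, 182], [137, 274]] [[592, 312], [605, 265], [624, 205], [650, 121], [663, 72], [652, 99]]
-20 [[290, 91], [257, 121], [223, 92], [170, 78], [126, 180], [133, 272]] [[581, 308], [597, 262], [619, 204], [650, 121], [667, 73], [657, 101]]
-25 [[302, 98], [266, 126], [228, 95], [170, 78], [121, 177], [127, 269]] [[567, 302], [588, 258], [614, 201], [650, 121], [673, 76], [663, 103]]
-30 [[313, 105], [273, 131], [233, 98], [170, 78], [116, 174], [123, 266]] [[554, 296], [579, 254], [608, 198], [650, 121], [679, 79], [668, 106]]
```

White basket: centre (0.637, -0.159), mouth yaw about -15°, bar at (0.599, -0.148). Pin at about (0.568, 0.179, 0.288), fork yaw about +1.5°. The moves offer no lean. A straight-down hand gripping the bar's upper part (z about 138 mm) keeps the body at 216 mm, above the 192 mm hook, so I'll use that.

>>> step_arm(plan=[[[5,-20,40,0.05,60],[10,-60,70,0.1,50],[20,-100,100,0.15,40],[30,-140,120,0.21,40],[40,-180,130,0.21,40],[50,-220,130,0.21,40],[60,-260,130,0.21,40],[70,-300,130,0.21,40]]])

```text
time: 0.97
tool_pos: [0.3141, 0.2106, 0.3118]
ee_rot: [3.14, 0.002, 2.882]
wrist_force: [1.0, -0.1, -0.1]
width: 0.0439
```

>>> step_arm(plan=[[[35,-30,0,0,40],[70,-60,0,0,40],[105,-95,0,0,40],[140,-130,0,0,40],[175,-170,0,0,40],[210,-210,0,0,40],[240,-250,0,0,40],[260,-280,0,0,40]]])

```text
time: 1.63
tool_pos: [0.545, -0.0298, 0.3105]
ee_rot: [3.141, -0.0, 2.881]
wrist_force: [0.8, 0.2, 0.2]
width: 0.0378
```

>>> step_arm(plan=[[[10,-30,0,0,40],[20,-58,0,0,40],[20,-58,0,0,40],[20,-58,0,0,40]]])

```text
time: 1.97
tool_pos: [0.564, -0.0873, 0.3097]
ee_rot: [3.141, -0.002, 2.878]
wrist_force: [-0.1, 0.2, 0.3]
width: 0.0377
```

>>> step_arm(plan=[[[18,-30,-10,0,40],[35,-61,-30,0,40],[35,-61,-60,0,40],[35,-61,-90,0,40],[35,-61,-110,0,40],[35,-61,-110,0,40]]])

```text
time: 2.47
tool_pos: [0.5961, -0.1445, 0.1948]
ee_rot: [3.14, -0.011, 2.882]
wrist_force: [0.2, 0.6, -1.0]
width: 0.0377
```

```bash
python3 - <<'E'
from h import *
s=snap('scene');t=snap('top')
c1=lambda i,x,y,w,h,k:cv2.resize(i[y:y+h,x:x+w,::-1],None,fx=k,fy=k,interpolation=cv2.INTER_CUBIC)
cv2.imwrite('pics/c4.png',np.hstack([c1(s['frame'],230,200,80,120,5),c1(t['frame'],345,170,80,120,5)]))
print(robot.get_obs()['tool_pos'])
E
```

```text
[ 0.59853032 -0.14553573  0.20100493]
```

View pics/c4.png

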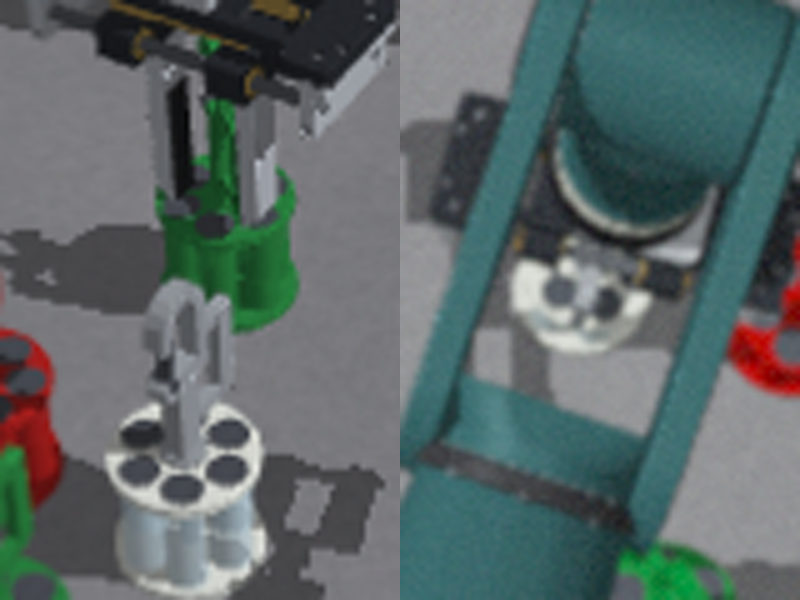

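```bash
python3 - <<'E'
from h import *
s=snap('scene')
T=robot.get_obs()['tool_pos'];print(T)
M=R.from_euler('z',-15,degrees=True).as_matrix()
g=lambda P:((proj(s,P)-[230,200])*5+2).round().tolist()
# finger inner lower corners in basket-like axes about TCP
for y in(.019,.031,-.019,-.031): print(y,g(T+M@[.008,y,0]),g(T+M@[-.008,y,0]))
b=np.array([.5987,-.1474,.152])
for x in(-.007,.007):
  print('bar',[g(b+M@[x,y,0])[0] for y in(-.005,.005)])
E
```

```text
[ 0.5993966  -0.14600598  0.20281848]
0.019 [[239.0, 251.0]] [[256.0, 233.0]]
0.031 [[259.0, 259.0]] [[276.0, 240.0]]
-0.019 [[176.0, 227.0]] [[193.0, 209.0]]
-0.031 [[157.0, 219.0]] [[174.0, 201.0]]
bar [[217.0, 290.0], [233.0, 297.0]]
bar [[203.0, 306.0], [219.0, 312.0]]
```

>>> step_arm(plan=[[[0,-2,-10,0,40],[0,-2,-25,0,40],[0,-2,-35,0,40],[0,-2,-35,0,40],[0,-2,-35,0,40],[0,-2,-35,0,40]]])

```text
time: 3.12
tool_pos: [0.5993, -0.1491, 0.1667]
ee_rot: [-3.142, 0.002, 2.881]
wrist_force: [0.7, 0.5, -0.2]
width: 0.0373
```

```bash
python3 - <<'E'
from h import *
s=snap('scene')
T=robot.get_obs()['tool_pos'];print(T)
c1=lambda i,x,y,w,h,k:cv2.resize(i[y:y+h,x:x+w,::-1],None,fx=k,fy=k,interpolation=cv2.INTER_CUBIC)
im=c1(s['frame'],240,215,60,60,10)
M=R.from_euler('z',-15,degrees=True).as_matrix()
b=np.array([.5987,-.1474,.152])
for o,ps in((T,[(x,y,0) for x in(-.008,.008) for y in(-.031,-.019,.019,.031)]),(b,[(x,y,0) for x in(-.007,.007) for y in(-.005,.005)])):
  for p in ps:
    q=(proj(s,o+M@p)[0]-[240,215])*10+4.5; cv2.circle(im,tuple(int(v) for v in q),3,(0,0,255) if o is T else (255,0,0),-1)
cv2.imwrite('pics/c5.png',im)
E
```

```text
[ 0.59947105 -0.14918544  0.16697903]
```

View pics/c5.png

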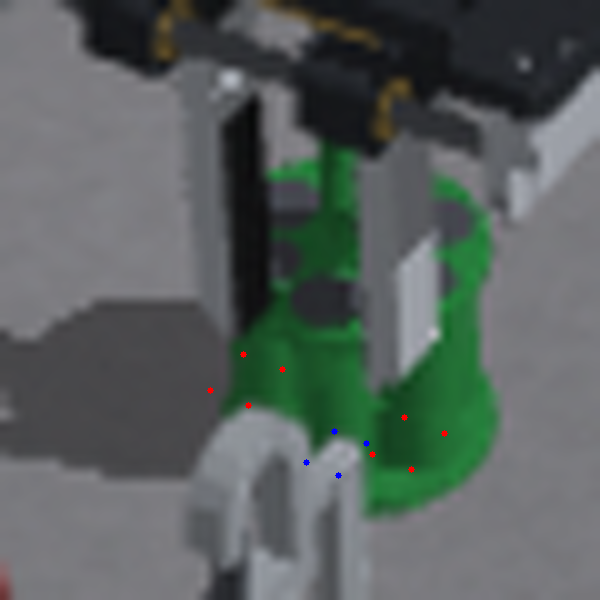

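Bar top is at crop (337,453), as predicted. Finger columns match, but the tips at (235,335) and (385,390) look about 6 px higher than the reported TCP. Descending to TCP z = 0.110 is safe under either reading, and closing will tell me which is right.

>>> step_arm(plan=[[[0,1,-15,0,40],[0,1,-30,0,40],[0,1,-45,0,40],[0,1,-57,0,40],[0,1,-57,0,40],[0,1,-57,0,40]]])

```text
time: 3.67
tool_pos: [0.5987, -0.1479, 0.1085]
ee_rot: [3.141, -0.001, 2.881]
wrist_force: [0.1, -0.3, 0.4]
width: 0.0377
```

>>> step_arm(plan=[[[0,0,0,0,20],[0,0,0,0,0],[0,0,0,0,0],[0,0,0,0,0],[0,0,0,0,0],[0,0,0,0,0]]])

```text
time: 4.17
tool_pos: [0.5994, -0.1478, 0.1094]
ee_rot: [3.141, 0.001, 2.881]
wrist_force: [0.2, 1.4, 2.3]
width: 0.0096
```

```bash
python3 - <<'E'
from h import *
s=snap('scene');o=robot.get_obs()
print(o['tool_pos'],o['width'],o['wrist_force'])
c1=lambda i,x,y,w,h,k:cv2.resize(i[y:y+h,x:x+w,::-1],None,fx=k,fy=k,interpolation=cv2.INTER_CUBIC)
cv2.imwrite('pics/c6.png',c1(s['frame'],235,220,70,90,6))
E
```

```text
[ 0.59936988 -0.14777478  0.10944997] 0.00974723535989085 [ 0.70477381 -0.28559577  1.46995478]
```

View pics/c6.png

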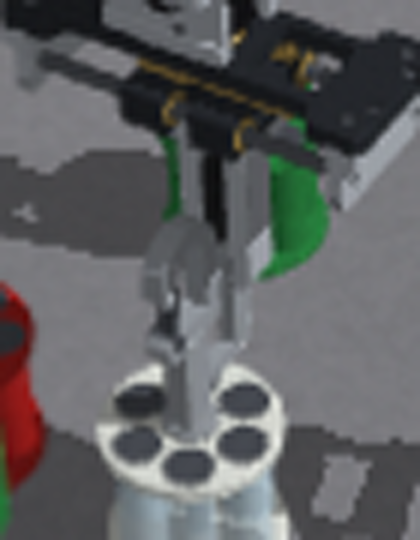

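Width is 9.7 mm, so the bar is gripped. In the crop the fingers enclose the bar's top at about (235,260). Lifting now.

>>> step_arm(plan=[[[0,0,5,0,0],[0,0,15,0,0],[0,0,30,0,0],[0,0,50,0,0],[0,0,75,0,0],[0,0,100,0,0],[0,0,100,0,0],[0,0,100,0,0]]])

```text
time: 4.88
tool_pos: [0.5995, -0.1484, 0.2101]
ee_rot: [-3.141, 0.003, 2.881]
wrist_force: [-1.0, -0.1, -5.1]
width: 0.0095
```

```bash
python3 - <<'E'
from h import *
s=snap('scene','s7.png');t=snap('top','t7.png');o=robot.get_obs()
print(o['tool_pos'],o['width'],o['wrist_force'],o['wrist_torque'])
c1=lambda i,x,y,w,h,k:cv2.resize(i[y:y+h,x:x+w,::-1],None,fx=k,fy=k,interpolation=cv2.INTER_CUBIC)
cv2.imwrite('pics/c7.png',np.hstack([c1(s['frame'],225,180,80,110,5),c1(t['frame'],345,160,80,110,5)]))
E
```

```text
[ 0.59780981 -0.14771545  0.20619643] 0.010186606467613483 [ 0.45998148 -0.06721416 -6.12251829] [0.07958447 0.20908665 0.02370998]
```

View pics/c7.png

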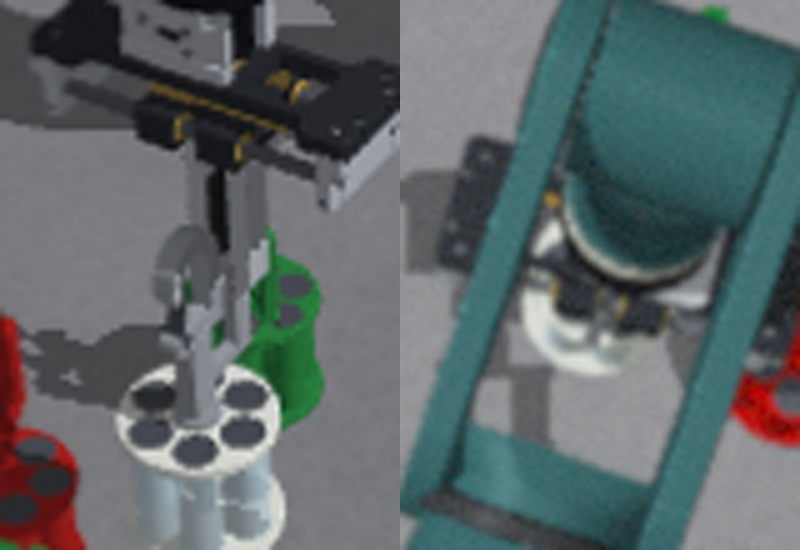

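```bash
python3 - <<'E'
from h import *
s=snap('scene');o=robot.get_obs();print(o['tool_pos'],o['wrist_force'],o['wrist_torque'])
dz=.2085-.1094
P=np.array([[.637,-.159,.0733+dz],[.637,-.159,.192+dz],[.637,-.159,dz]])
print((proj(s,P)-[225,180])*5+2)
for d in (.01,):print((proj(s,P-[.01,-.003,0])-[225,180])*5+2)
E
```

```text
[ 0.59757338 -0.14758552  0.20556229] [-0.03440292 -0.65843641 -5.41806633] [0.11973185 0.19297423 0.05052119]
[[197.14648709 417.16642407]
 [183.50078042 236.25858928]
 [204.98088254 518.47397656]]
[[208.78749035 405.31439577]
 [195.96654983 224.63071953]
 [216.15603544 506.56857276]]
```

>>> step_arm(plan=[[[-2,2,15,0,0],[-10,10,30,0.03,0],[-25,25,41,0.07,0],[-45,48,41,0.12,0],[-68,75,41,0.17,0],[-92,105,41,0.22,0],[-115,132,41,0.26,0],[-135,155,41,0.288,0]]])

```text
time: 5.7
tool_pos: [0.4611, 0.0087, 0.2473]
ee_rot: [3.14, -0.005, -3.112]
wrist_force: [0.4, -0.0, -4.3]
width: 0.0097
```

>>> step_arm(plan=[[[-10,20,0,0,0],[-14,45,0,0,0],[-14,75,0,0,0],[-14,105,0,0,0],[-14,132,0,0,0],[-14,152,0,0,0],[-14,165,0,0,0],[-14,169,0,0,0]]])

```text
time: 6.37
tool_pos: [0.4486, 0.178, 0.2473]
ee_rot: [3.141, -0.005, -3.111]
wrist_force: [-0.2, -0.1, -5.0]
width: 0.0096
```

>>> step_arm(plan=[[[0,0,0,0,0],[0,0,0,0,0],[0,0,0,0,0],[0,0,0,0,0],[0,0,0,0,0],[0,0,0,0,0]]])

```text
time: 6.87
tool_pos: [0.45, 0.1754, 0.2498]
ee_rot: [3.142, 0.0, -3.116]
wrist_force: [-0.2, 0.4, -5.4]
width: 0.0095
```

```bash
python3 - <<'E'
from h import *
s=snap('scene','s8.png');t=snap('top','t8.png');o=robot.get_obs()
print(o['tool_pos'],o['ee_rot'],o['width'],o['wrist_force'],o['wrist_torque'])
c1=lambda i,x,y,w,h,k:cv2.resize(i[y:y+h,x:x+w,::-1],None,fx=k,fy=k,interpolation=cv2.INTER_CUBIC)
cv2.imwrite('pics/c8.png',np.hstack([c1(s['frame'],370,170,80,110,5),c1(t['frame'],225,190,80,110,5)]))
E
```

```text
[0.45001687 0.17562536 0.24985133] [ 3.14152734e+00  2.69720467e-04 -3.11506853e+00] 0.009555616673073537 [-0.05511383  0.14855931 -4.56085981] [0.04713036 0.15970373 0.0315207 ]
```

View pics/c8.png

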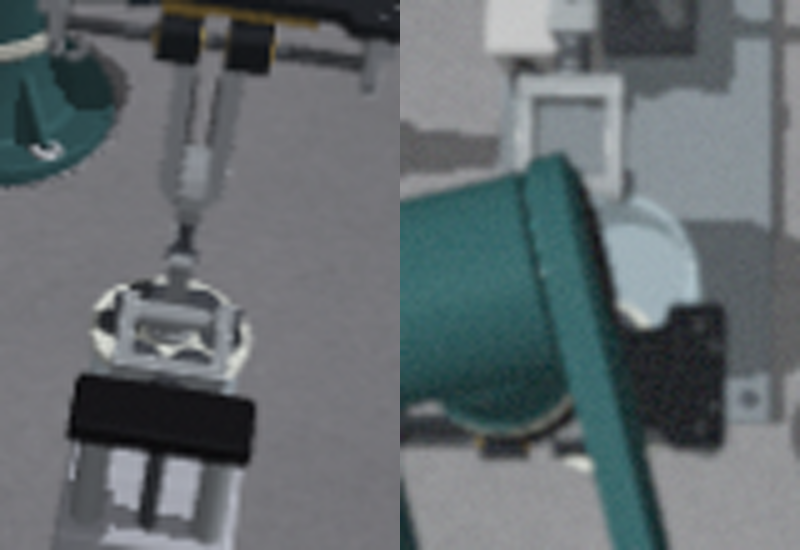

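```bash
python3 - <<'E'
from h import *
s=snap('scene');t=snap('top');T=np.array([.450,.1754,.2498])
yaw=1.5;M=R.from_euler('z',yaw,degrees=True).as_matrix()
A=T+M@[.0395,0,-.1094]
g=lambda P:((proj(s,P)-[370,170])*5+2).round(0)
q=np.array([[.0205,.006,.14],[.0205,-.006,.14],[.0,0,.192],[.02,.006,.172],[.02,-.006,.172],[.009,0,.074],[0,.042,.074],[0,-.042,.074],[.042,0,.074]])
print(g(A+q@M.T))
pin=np.array([.5678,.179,.288])
for dz in(-.005,0,.005):
  c=pin+[0,0,dz]
  k=np.array([[0,.019,0],[0,-.019,0],[-.01,.027,.01],[-.01,-.027,.01],[.045,.019,.01],[.045,-.019,.01]])
  print(dz,g(c+k@M.T).tolist())
  print(((proj(t,c+k@M.T)-[225,190])*5+2+[400,0]).round().tolist())
E
```

```text
[[195. 257.]
 [171. 254.]
 [200. 148.]
 [204. 206.]
 [179. 202.]
 [170. 342.]
 [251. 343.]
 [ 91. 320.]
 [164. 383.]]
-0.005 [[214.0, 330.0], [136.0, 318.0], [235.0, 303.0], [124.0, 287.0], [210.0, 374.0], [129.0, 362.0]]
[[533.0, 190.0], [607.0, 189.0], [514.0, 205.0], [620.0, 204.0], [531.0, 101.0], [605.0, 100.0]]
0 [[216.0, 322.0], [137.0, 310.0], [237.0, 295.0], [125.0, 279.0], [211.0, 366.0], [130.0, 354.0]]
[[531.0, 188.0], [605.0, 187.0], [512.0, 203.0], [618.0, 202.0], [530.0, 98.0], [604.0, 97.0]]
0.005 [[217.0, 314.0], [138.0, 302.0], [238.0, 287.0], [126.0, 271.0], [213.0, 358.0], [131.0, 345.0]]
[[530.0, 186.0], [604.0, 185.0], [511.0, 201.0], [617.0, 200.0], [528.0, 96.0], [603.0, 95.0]]
```

```bash
python3 - <<'E'
from h import *
s=snap('scene');t=snap('top')
def crop(S,x,y,w,h,k):
  return cv2.resize(S['frame'][y:y+h,x:x+w,::-1],None,fx=k,fy=k,interpolation=cv2.INTER_CUBIC)
a=crop(s,388,202,36,48,11);b=crop(t,240,195,36,48,11)
M=R.from_euler('z',1.5,degrees=True).as_matrix()
pin=np.array([.5678,.179,.288])
k=np.array([[0,.019,0],[0,-.019,0],[-.01,.027,.01],[-.01,-.027,.01],[-.01,.019,.01],[-.01,-.019,.01],[.045,.019,.01],[.045,-.019,.01]])
for S,im,o in((s,a,(388,202)),(t,b,(240,195))):
  for q in (proj(S,pin+k@M.T)-o)*11+5: cv2.circle(im,tuple(int(v) for v in q),3,(0,0,255),-1)
cv2.imwrite('pics/c9.png',np.hstack([a,b]))
E
```

```text
(no output)
```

View pics/c9.png

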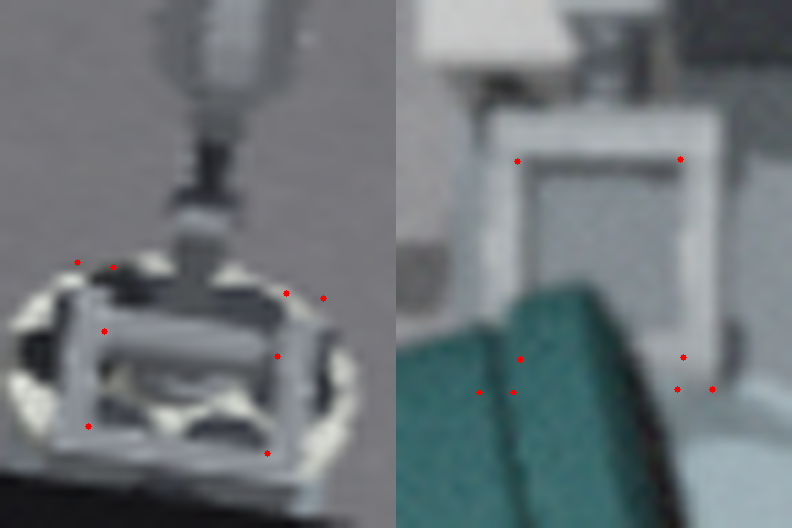

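In the scene crop the pin centre-line lies at about rows 330–347, and the lip's top edge at (180,207)–(228,212) matches the prediction. The pin height estimate is 0.2885. Aligning, then moving forward to just before contact.

>>> step_arm(plan=[[[0,2,-3,0,0],[10,2,-3,0,0],[22,2,-3,0,0],[36,3,-3,0,0],[46,3,-3,0,0],[50,3,-3,0,0],[50,3,-3,0,0],[50,3,-3,0,0]]])

```text
time: 7.83
tool_pos: [0.4998, 0.179, 0.2464]
ee_rot: [-3.142, -0.001, -3.115]
wrist_force: [0.5, 0.3, -4.2]
width: 0.0096
```

>>> step_arm(plan=[[[2,0,0,0,0],[5,0,0,0,0],[8,0,0,0,0],[11,0,0,0,0],[12,0,0,0,0],[12,0,0,0,0]]])

```text
time: 8.33
tool_pos: [0.5116, 0.1791, 0.2471]
ee_rot: [3.141, -0.0, -3.114]
wrist_force: [-3.6, -0.1, -1.8]
width: 0.0102
```

```bash
python3 - <<'E'
from h import *
s=snap('scene');o=robot.get_obs();print(o['tool_pos'],o['ee_rot'],o['wrist_force'],o['wrist_torque'])
E
```

```text
[0.51160936 0.17906521 0.2471325 ] [ 3.14131500e+00 -3.56220219e-04 -3.11426713e+00] [-3.663776   -0.02719409 -2.96497083] [-4.31543699e-05  5.96040032e-01  9.32365772e-04]
```

>>> step_arm(plan=[[[2,0,0,0,0],[4,0,0,0,0],[6,0,0,0,0],[6,0,0,0,0],[6,0,0,0,0]]])

```text
time: 8.8
tool_pos: [0.5178, 0.1791, 0.2472]
ee_rot: [3.141, -0.0, -3.114]
wrist_force: [-4.7, 0.1, -0.1]
width: 0.0096
```

```bash
cat > m.py <<'E'
from h import *
s=snap('scene');o=robot.get_obs();print(o['time'],o['tool_pos'],o['wrist_force'],o['wrist_torque'],o['width'])
M=R.from_euler('z',1.5,degrees=True).as_matrix()
import sys
im=cv2.resize(s['frame'][205:260,380:430,::-1],None,fx=11,fy=11,interpolation=cv2.INTER_CUBIC)
cv2.imwrite('pics/%s.png'%sys.argv[1],im)
E
python3 m.py d1
```

```text
8.85 [0.51775587 0.17910069 0.24717456] [-4.77937427 -0.48527213 -0.54623859] [0.1054883  0.8129683  0.00468169] 0.009635711922700222
```

Fz has lost about 4.5 N of the basket's weight, so the pin is bearing under the hook's point and the hook is too low. Backing off, raising 5 mm and pushing again.

>>> step_arm(plan=[[[-6,0,0,0,0],[-16,0,0,0,0],[-18,0,0,0,0],[-18,0,5,0,0],[-18,0,5,0,0],[-18,0,5,0,0]]])

```text
time: 9.35
tool_pos: [0.5004, 0.179, 0.2519]
ee_rot: [3.141, 0.001, -3.115]
wrist_force: [-0.4, 0.1, -5.0]
width: 0.0097
```

>>> step_arm(plan=[[[4,0,0,0,0],[8,0,0,0,0],[11,0,0,0,0],[12,0,0,0,0],[12,0,0,0,0],[12,0,0,0,0]]])

```text
time: 9.85
tool_pos: [0.5121, 0.179, 0.2515]
ee_rot: [-3.142, -0.0, -3.115]
wrist_force: [-0.4, 0.2, -5.6]
width: 0.0097
```

>>> step_arm(plan=[[[2,0,0,0,0],[4,0,0,0,0],[6,0,0,0,0],[6,0,0,0,0],[6,0,0,0,0]]])

```text
time: 10.27
tool_pos: [0.5173, 0.1791, 0.2516]
ee_rot: [3.142, -0.002, -3.114]
wrist_force: [-3.8, -0.6, -4.5]
width: 0.0097
```

>>> step_arm(plan=[[[2,0,0,0,0],[4,0,0,0,0],[6,0,0,0,0],[6,0,0,0,0],[6,0,0,0,0]]])

```text
time: 10.68
tool_pos: [0.523, 0.1791, 0.2515]
ee_rot: [3.141, -0.002, -3.114]
wrist_force: [-6.1, -0.3, -5.0]
width: 0.0098
```

>>> step_arm(plan=[[[2,0,0,0,0],[4,0,0,0,0],[6,0,0,0,0],[6,0,0,0,0],[6,0,0,0,0]]])

```text
time: 11.1
tool_pos: [0.5285, 0.1792, 0.2516]
ee_rot: [3.141, -0.004, -3.114]
wrist_force: [-7.1, -0.5, -3.9]
width: 0.0091
```

>>> step_arm(plan=[[[2,0,0,0,0],[4,0,0,0,0],[5,0,0,0,0],[5,0,0,0,0],[5,0,0,0,0]]])

```text
time: 11.52
tool_pos: [0.5326, 0.1792, 0.251]
ee_rot: [3.142, -0.006, -3.114]
wrist_force: [-9.6, 0.3, -5.3]
width: 0.0098
```

>>> step_arm(plan=[[[2,0,0,0,0],[4,0,0,0,0],[5,0,0,0,0],[5,0,0,0,0],[5,0,0,0,0]]])

```text
time: 11.93
tool_pos: [0.5374, 0.179, 0.2501]
ee_rot: [-3.141, -0.008, -3.114]
wrist_force: [-9.1, 0.5, -7.3]
width: 0.0099
```

>>> step_arm(plan=[[[1,0,0,0,0],[3,0,0,0,0],[4,0,0,0,0],[4,0,0,0,0],[4,0,0,0,0]]])

```text
time: 12.35
tool_pos: [0.5416, 0.179, 0.2496]
ee_rot: [-3.141, -0.008, -3.114]
wrist_force: [-7.6, -0.4, -8.9]
width: 0.0095
```

```bash
python3 m.py d2
```

```text
12.4 [0.54156485 0.17898398 0.24959488] [-7.56301261  0.54428222 -8.53085197] [ 0.06966501  1.65022949 -0.02301692] 0.009733805537710855
```

>>> step_arm(plan=[[[0,0,-2,0,0],[0,0,-5,0,0],[0,0,-8,0,0],[0,0,-8,0,0],[0,0,-8,0,0]]])

```text
time: 12.82
tool_pos: [0.5428, 0.1789, 0.2421]
ee_rot: [-3.141, -0.004, -3.114]
wrist_force: [-4.8, 0.2, -7.4]
width: 0.0094
```

>>> step_arm(plan=[[[0,0,-2,0,0],[0,0,-5,0,0],[0,0,-8,0,0],[0,0,-8,0,0],[0,0,-8,0,0]]])

```text
time: 13.23
tool_pos: [0.5435, 0.179, 0.2363]
ee_rot: [3.141, -0.0, -3.114]
wrist_force: [-5.3, 0.7, -2.5]
width: 0.0099
```

>>> step_arm(plan=[[[0,0,-2,0,0],[0,0,-4,0,0],[0,0,-5,0,0],[0,0,-5,0,0],[0,0,-5,0,0]]])

```text
time: 13.65
tool_pos: [0.5437, 0.1791, 0.2317]
ee_rot: [3.141, 0.0, -3.114]
wrist_force: [-5.7, -0.6, -2.8]
width: 0.0094
```

```bash
python3 m.py d3
```

```text
13.7 [0.54365854 0.17909809 0.23172785] [-5.35355668 -0.02548905 -2.14632175] [-0.00594433  1.0009967   0.0236479 ] 0.009552516440481917
```

>>> step_arm(plan=[[[-3,0,0,0,0],[-6,0,0,0,0],[-9,0,-2,0,0],[-9,0,-4,0,0],[-9,0,-6,0,0],[-9,0,-6,0,0]]])

```text
time: 14.2
tool_pos: [0.5358, 0.1792, 0.2262]
ee_rot: [3.141, 0.004, -3.114]
wrist_force: [-3.7, 0.1, 2.2]
width: 0.0094
```

>>> step_arm(plan=[[[0,0,-1,0,0],[0,0,-2,0,0],[0,0,-3,0,0],[0,0,-3,0,0]]])

```text
time: 14.53
tool_pos: [0.536, 0.1792, 0.2231]
ee_rot: [3.141, 0.004, -3.115]
wrist_force: [-2.8, 0.6, 5.3]
width: 0.0097
```

>>> step_arm(plan=[[[-3,0,1,0,0],[-6,0,2,0,0],[-7,0,3,0,0],[-7,0,3,0,0],[-7,0,3,0,0]]])

```text
time: 14.95
tool_pos: [0.5279, 0.1788, 0.2236]
ee_rot: [-3.141, -0.001, -3.115]
wrist_force: [2.1, -0.6, -3.0]
width: 0.0095
```

```bash
python3 m.py d4
```

```text
15.0 [0.5278627  0.17883452 0.2236877 ] [ 1.555279    0.40099516 -4.25563333] [ 0.03269189 -0.19285096 -0.06742147] 0.009783622297924757
```

>>> step_arm(plan=[[[1,0,-1,0,0],[1,0,-2,0,0],[1,0,-2,0,0],[1,0,-2,0,0]]])

```text
time: 15.33
tool_pos: [0.5288, 0.179, 0.2229]
ee_rot: [3.142, 0.0, -3.114]
wrist_force: [-0.3, -0.6, -1.7]
width: 0.0097
```

```bash
python3 - <<'E'
from h import *
s=snap('scene');t=snap('top');o=robot.get_obs();print(o['tool_pos'],o['wrist_force'])
c=lambda S,x,y,w,h,k:cv2.resize(S['frame'][y:y+h,x:x+w,::-1],None,fx=k,fy=k,interpolation=cv2.INTER_CUBIC)
cv2.imwrite('pics/e1.png',np.hstack([c(s,370,190,65,90,6),c(t,235,190,65,90,6)]))
E
```

```text
[0.52885691 0.1789924  0.22285232] [ 0.32674863 -0.3954481  -1.32302618]
```

>>> step_arm(plan=[[[0,0,0,0,12],[0,0,0,0,15],[0,0,0,0,20],[0,0,0,0,30],[0,0,0,0,35],[0,0,0,0,35],[0,0,0,0,35],[0,0,0,0,35]]])

```text
time: 16.1
tool_pos: [0.5289, 0.179, 0.2227]
ee_rot: [3.142, 0.0, -3.114]
wrist_force: [-1.1, 0.2, 0.6]
width: 0.0327
```

>>> step_arm(plan=[[[-5,0,0,0,35],[-15,0,0,0,35],[-28,0,0,0,35],[-45,0,0,0,35],[-65,0,0,0,35],[-85,0,0,0,35],[-100,0,0,0,35],[-110,0,0,0,35]]])

```text
time: 16.77
tool_pos: [0.4169, 0.179, 0.2231]
ee_rot: [3.141, 0.0, -3.114]
wrist_force: [-1.3, -0.0, 0.7]
width: 0.0329
```

>>> step_arm(plan=[[[-30,0,10,0,35],[-60,0,20,0,35],[-90,-20,30,0,35],[-100,-60,30,0,35],[-100,-100,30,0,35],[-100,-140,30,0,35],[-100,-160,30,0,35],[-100,-160,30,0,35]]])

```text
time: 17.43
tool_pos: [0.3184, 0.0162, 0.2528]
ee_rot: [-3.14, 0.001, -3.121]
wrist_force: [0.6, 0.0, -0.0]
width: 0.0329
```

```bash
python3 - <<'E'
from h import *
s=snap('scene');t=snap('top');o=robot.get_obs();print(o['tool_pos'],o['wrist_force'])
c=lambda S,x,y,w,h,k:cv2.resize(S['frame'][y:y+h,x:x+w,::-1],None,fx=k,fy=k,interpolation=cv2.INTER_CUBIC)
cv2.imwrite('pics/e2.png',np.hstack([c(s,370,205,65,95,6),c(t,235,180,65,95,6)]))
E
```

```text
[0.31867996 0.01897176 0.25276526] [-0.20894876 -0.43563072  0.21298457]
```

View pics/e2.png

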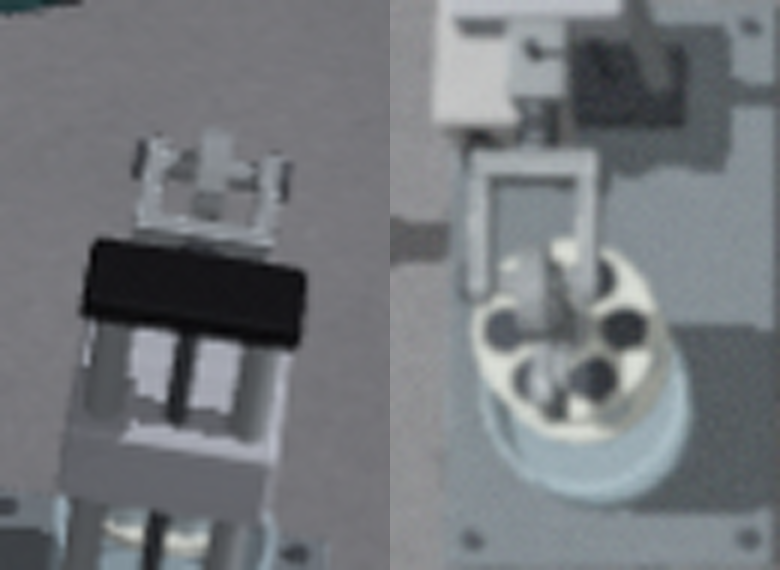

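The basket hangs on the pin: hook over the pin at top crop (550,290), disc centre at about (565,335), gripper clear. Letting any swing settle and checking stillness numerically.

>>> step_arm(plan=[[[0,0,0,0,35],[0,0,0,0,35],[0,0,0,0,35],[0,0,0,0,35],[0,0,0,0,35],[0,0,0,0,35],[0,0,0,0,35],[0,0,0,0,35]]])

```text
time: 18.2
tool_pos: [0.3189, 0.0191, 0.2527]
ee_rot: [3.141, -0.0, -3.114]
wrist_force: [-0.2, 0.2, 0.3]
width: 0.033
```

>>> step_arm(plan=[[[0,0,0,0,35],[0,0,0,0,35],[0,0,0,0,35],[0,0,0,0,35],[0,0,0,0,35],[0,0,0,0,35],[0,0,0,0,35],[0,0,0,0,35]]])

```text
time: 18.87
tool_pos: [0.3189, 0.019, 0.2527]
ee_rot: [3.141, 0.0, -3.114]
wrist_force: [-0.7, 0.2, -0.8]
width: 0.0327
```

>>> step_arm(plan=[[[0,0,0,0,35],[0,0,0,0,35],[0,0,0,0,35],[0,0,0,0,35],[0,0,0,0,35],[0,0,0,0,35],[0,0,0,0,35],[0,0,0,0,35]]])

```text
time: 19.53
tool_pos: [0.3189, 0.019, 0.2527]
ee_rot: [3.141, 0.0, -3.114]
wrist_force: [-0.3, 0.0, 0.5]
width: 0.0329
```

```bash
python3 - <<'E'
from h import *
old=cv2.imread('pics/t1.png')
for i in range(14):
  t=snap('top');f=t['frame'][215:260,240:292].astype(int)
  m=((f.min(2)>170)&(f[:,:,2]-f[:,:,0]<6)).astype(np.uint8)   # white disc
  n,l,st,ce=cv2.connectedComponentsWithStats(m);k=1+st[1:,4].argmax() if n>1 else 0
  y,x=np.where(l==k);(cx,cy),(a,b),_=cv2.minAreaRect(np.c_[x,y].astype(np.float32))
  print((round(cx+240,2),round(cy+215,2)),st[k,4],round(x.mean()+240,2),round(y.mean()+215,2))
P=np.array([[.5675,.179,.1877],[.5675,.179,.1137]]);print(proj(t,P))
print('onz eye',onz(t,235+(175+.5)/6-.5,180+(335.5)/6-.5,.1877),robot.get_obs()['time'])
E
```

```text
(258.48, 244.41) 105 258.55 245.14
(258.51, 244.36) 105 258.35 244.86
(258.48, 244.41) 106 258.64 245.18
(258.48, 244.41) 105 258.43 245.04
(258.51, 244.36) 107 258.49 244.97
(258.48, 244.41) 106 258.51 245.11
(258.51, 244.36) 106 258.46 244.91
(258.51, 244.36) 106 258.61 245.01
(258.51, 244.36) 106 258.51 244.9
(258.51, 244.36) 106 258.46 244.91
(258.48, 244.4) 106 258.54 244.98
(258.48, 244.4) 108 258.54 245.03
(258.51, 244.36) 105 258.48 244.96
(258.48, 244.4) 105 258.43 244.93
[[263.30390274 235.28080287]
 [266.60753878 240.55275074]]
onz eye [0.56713284 0.17775752 0.1877    ] 20.2333
```

```bash
python3 -c "
from bench import robot
print(robot.close_job())"
```

```text
the job is handed in; nothing more can be done
None
```

The basket is hanging from the tester's pin with the gripper clear, and the job is handed in at about 20 s. I could not see the latch directly in any picture, so that it is shut is inferred, not confirmed.

**What I did:**
- **Grip:** the moves offer no lean, so I pinched the upper part of the grip bar with the hand pointing straight down. At that height the gripper's body should clear the hook by about 14 mm.
- **First push:** it went in too low, with the pin catching under the hook's point. I backed off, raised 5 mm and pushed again.
- **Hooking on:** the second push opened the latch at about 9 N. I then lowered the hook over the pin, released it and drew back.

**Last checks:**
- **Seat:** the hook went down about 26.5 mm from where the pin entered, and the pin then carried the weight. That matches the pin being home in the bowl.
- **Latch:** with the pin that high, the tongue has room to spring back below it.
- **Upright and still:** the disc centre, estimated by eye at (0.567, 0.178), is within about 2 mm of directly under the pin. Over 14 frames the disc moved less than 0.3 pixel.
- **Dish and glassware:** the dish looked in place in the last close-up, but I did not measure its shift. I never saw or felt the arm touch any glassware, but I took no final picture of it.

**What disagreed:**
- **Fingertips:** in the scene view they appeared about 6 pixels higher than the reported tool position, and I did not find out why. The grip still closed to 9.7 mm on the 10 mm bar.
- **Pin height:** the cameras gave about 288 mm, but contact suggested about 291 mm.

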